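# Click the stone carriage and the filter slide home on a stone viewer, and keep hold

## Robot

A 6-joint arm with a two-finger parallel gripper is mounted at the origin on the work surface. World frame = base frame: x ahead of the robot, y to its left, z up, the work surface at z = 0. Lengths are in mm, angles in degrees, forces in N, time in s.
With the tool pointing down it reaches from about 350 to 850 mm from the base axis. Payload 8.1 kg.
Tool frame: the origin (TCP) lies at the very end of the fingers, on their centre line; the grasp point (between the pads) lies 19 mm behind it; z points along the fingers, y is the direction in which the jaws open and shut (so a half turn about z gives the same grasp; the last joint's range is limited). The gripper opens to 85 mm and grips with 20 to 120 N. Pads are 22 mm wide; open, the fingers measure 114 mm over their backs; the gripper's body (76 mm by 85 mm) begins 54 mm behind the grasp point. The pads swing forward as they close: fully open they stand 13 mm farther back than shut.
Start: joints at [68.102, 7.471, 85.268, -0, 87.261, -4.893], TCP at [175.455, 573.778, 231.292] pointing down, gripper open.
Joint ranges: [-169.43, 169.43], [-51.17, 129.36], [1.28, 143.12], [-76.62, 256.62], [0, 156.53], [-152.29, 152.29]. Speed limits (degrees/s): [136.94, 136.94, 159.86, 180, 180, 180].

## Interface

Orientations are given as [roll, pitch, yaw] about the fixed x, y, z axes, in that order (R = Rz(yaw) Ry(pitch) Rx(roll)).
In Python, from bench import r gives the robot as it stands.
- The arm moves only by the shell command python3 -m crank 'ROWS' [OPENING] [FORCE]. ROWS is JSON, a list that holds one entry, the list of rows, each a list of 6 numbers: the shift along the tool's x, y, z in m, then the turn, a rotation vector about the tool's x, y, z in rad. A call has 1 to 10 rows; each row is the pose to reach, as a shift and turn from the pose measured when the call began, along the tool's axes at that moment; what a row does not reach only later rows make up. A row lasts 1/8 s, in which the tool goes at most 62.5 mm and 10.7 degrees, less where a joint would pass 70% of its speed; a pose out of reach is approached as far as the arm can. A call with a gripper value outside its range is refused whole. OPENING is the closure, from 0 (fully open) to 1 (shut), set as the call begins (- or left out, the last holds). The fingers move at their own pace and stop on an object; FORCE is the grip in N (left out, the last holds). Time passes only in rows, so rows that repeat a pose let the fingers close. It gives the time, the measured TCP pose, the force and the opening at its end, in the units of the state.
- r.sense(): the state, without advancing time (a new reading comes with each control period).
- r.snapshot(name): name is "scene" or "top" or "wrist"; returns (picture, depth): 400x640x3 uint8, blue, green, red; 400x640 float32, mm along the optical axis (not along the pixel's ray), 0 where there is no reading.
- r.get_calibration(name): a dict with "mtx" (3x3 intrinsics, pixels), "cam_to_world" (4x4, takes a point from camera to world coordinates). Camera axes: x right, y down, z forward; pixel columns grow to the right and rows downward; lengths in mm; the calibration is good to about 2 mm. A picture is of the moment at which its call begins: read the wrist's pose just before it. get_calibration takes no time and is no camera call; for the wrist camera it gives the pose at the moment of the call.
- r.hand_in(): hands the job in, once; it reports no verdict.
Trained networks look in the newest picture that a camera, given by its name, has taken for a name from the list of things; names that differ only in an ending like _2 or _b are one class to them, and where a whole thing is asked for, a point or a joint stands for the part that bears it (a point fixed in the world has none). Each returns a list of dicts, best first, with "conf" (0 to 1); they miss things now and then, are a little off and sometimes report something else, mostly with a low value. They report only what shows in the picture. A call takes as long as a camera call.
- r.look_for(thing, camera): "extent" ([left, top, right, bottom] in pixels, round what is visible of it).
- r.landmark_of(thing, camera): "pixel" ([column, row] in pixels: a listed point, or the origin of a listed thing).
The state is a dict: "time": time; "joint_pos": joint angles; "qd": joint speeds; "joint_efforts": joint torques, N m; "tool_pos": TCP position; "tcp_rot": TCP orientation; "ft_force": force on the tool from outside, world axes, zero at the start; "wrist_torque": the same for the moment, N m; "finger_gap": finger opening in mm.
Only numpy, scipy, OpenCV 4.12 (cv2) and the standard library are available. Lean on these libraries where they do the work, as an engineer would, in place of code of your own. Each camera call takes 0.05 s, during which the arm holds its last target.

## Task

On the low light box, first push the carriage with the stone along the rails, towards the lit window, until its spring-loaded ball clicks into the notch in its edge. Then take the filter slide by its round steel knob and slide it in under the carriage until you feel its ball drop into its notch; finish there, still gripping the knob, with both balls seated in their notches. Leave the other tools on the bench where they are.

Things in the scene. Friction and masses are not known exactly. Their poses are not given: they have to be found in the camera images.
- viewer: Grey light box fixed to the bench, 200 (x) x 460 (y) x 35 mm high. Origin: centre of its underside. Its y axis runs along the two aluminium guide rails (rail tops at 47 mm, 80 mm between their centres); the 50 mm lit window is at its middle, x = y = 0. All directions below (x, y, left = +y, right = -y) are in this frame. It stands in a different place and yaw each time.
- push_plate (a point): Middle of the right-hand (-y) face of the carriage's upright end plate: 60 wide (x), 34 tall, 6 thick, its lower edge at height 56 mm and its top edge at 90 mm. The carriage is an aluminium frame plate 90 x 140 x 8 mm lying on the rails (48 to 56 mm high) with a stone in a brass holder (top at 75 mm, 85 mm left of this point); it starts right of the window. Push it to the left (+y). About 1 to 2 N moves it.
- carriage_notch (a point): Centre of the 9 mm wide notch in the +x edge of the carriage, at that edge; moves with the carriage. 45 mm in +x and 35 mm in +y from push_plate. Axes as the viewer's.
- carriage_stop_mid (a point): Point at the carriage's +x edge facing the carriage's ball plunger (brass barrel 12 mm across in a steel bracket on the +x side of the rails, 58 mm high; its place along the rails varies). Axes as the viewer's. The carriage is home when carriage_notch is at the same y as this point: the ball (12 mm) springs into the notch, drawing the carriage in from about 4 mm either side; it takes about 8 to 10 N to push it out again.
- carriage (a joint): Travel of the carriage to the left, m: 0 at its right-hand stop, grows as it is pushed left. It is home at 0.080 to 0.100, depending on where the plunger is clamped; a hard stop lies at 0.112.
- filter_slide: Black plate with a clear grey filter pane, 68 x 175 x 6 mm (36 to 42 mm high), running between the rails beneath the carriage, with a round steel knob near its left end. Origin: at the pane's centre in x and y, at the height of the underside of the light box. It starts left of the window and slides to the right (-y). About 1 to 2 N moves it.
- filter_knob (a point): On the axis of the filter slide's upright round knob, 20 mm across, 44 mm tall, standing from 42 to 86 mm high; this point is at 66 mm. It moves with the slide. Gripping it across x leaves the sliding direction free of obstacles; nothing else stands within 25 mm of it above 60 mm.
- filter_notch (a point): Centre of the 9 mm wide notch in the +x edge of the filter slide, at that edge; moves with the slide. 34 mm in +x and 40 mm in -y from the knob's axis. Axes as the viewer's.
- filter_stop_mid (a point): Point at the filter slide's +x edge facing the slide's own ball plunger (like the other, some 125 mm farther left, in a gap of the +x rail; its place varies too). Axes as the viewer's. The slide is home when filter_notch is at the same y as this point; the ball draws it in from about 4 mm either side and it takes about 8 to 10 N to move it out again. It has 80 to 100 mm to go from the left-hand stop, and a hard stop ends its travel at 112 mm.
- ring_clamp: Bystander, to be left alone: wooden ring clamp with a steel collar, 120 x 30 x 24 mm.
- needle_file: Bystander, to be left alone: needle file with a wooden handle, 175 long, 10 thick mm.
- stone_dish: Bystander, to be left alone: shallow steel dish, 80 across, 22 high mm.
- stone_jar: Bystander, to be left alone: glass stone jar, 48 across, 60 high mm.
- chasing_hammer: Bystander, to be left alone: small hammer with a wooden handle, lying flat.
- dapping_block: Bystander, to be left alone: 50 mm steel dapping block.
- loupe_ring: Bystander, to be left alone: black loupe ring lying flat, 44 across, 16 high mm.

How it is judged:
By the outcome, as a careful person would: the job done as asked, in the order asked, and still so for the second after the job is handed in, while the arm keeps its last pose, push and grip.
It also fails if it takes over 54 s, if anything falls off the work surface, if the arm or the gripper's body presses on something with over 40 N, if the wrist force passes 120 N, or if a joint passes its speed limit or range.

## Working session

There is one attempt and no reset: what is moved stays moved. The work goes in short steps, Python scripts to look and compute and a shell command to move; the robot and the scene stay as the last step left them, time stands still between calls to the robot, and variables do not carry over. Pictures are saved under pics/ and viewed, and the job is handed in when it is done.

```bash
mkdir -p pics; ls
cat > h.py <<'E'
import numpy as np, cv2
from bench import r
def snap(n,f):
    p,d=r.snapshot(n); cv2.imwrite('pics/'+f,p); return p,d
E
python3 - <<'E'
from h import *
print({k:np.round(v,2).tolist() if not isinstance(v,float) else v for k,v in r.sense().items()})
for n in ['scene','top']:
    p,d=snap(n,n+'0.png'); np.save(n+'0.npy',d)
    c=r.get_calibration(n); print(n,np.round(c['cam_to_world'],3).tolist(),np.round(c['mtx'],1).tolist())
    for t in ['viewer','push_plate','carriage_notch','carriage_stop_mid','filter_slide','filter_knob','filter_notch','filter_stop_mid']:
        print(t,[(np.round(x['pixel'],1).tolist(),round(x['conf'],2)) for x in r.landmark_of(t,n)[:2]])
E
```

```text
pics
{'time': 0.0, 'joint_pos': [68.1, 7.51, 85.33, -0.0, 87.26, -4.89], 'qd': [-0.03, -0.02, -0.04, -0.08, -0.04, -0.07], 'joint_efforts': [-0.0, -56.94, -50.05, -0.0, 0.01, 0.0], 'tool_pos': [175.25, 573.26, 230.28], 'tcp_rot': [-179.9, -0.01, 163.0], 'ft_force': [0.31, 1.15, -0.48], 'wrist_torque': [-0.04, 0.05, 0.03], 'finger_gap': 85.4544359302532}
scene [[-0.856, 0.319, -0.407, 1042.799], [0.517, 0.504, -0.692, 864.157], [-0.015, -0.803, -0.596, 828.796], [0.0, 0.0, 0.0, 1.0]] [[490.4, 0.0, 322.6], [0.0, 490.4, 199.7], [0.0, 0.0, 1.0]]
viewer [([298.0, 221.9], 0.97), ([329.3, 247.8], 0.48)]
push_plate [([273.9, 175.4], 0.69)]
carriage_notch [([264.7, 190.9], 0.78)]
carriage_stop_mid [([269.7, 199.5], 0.65), ([327.3, 150.6], 0.62)]
filter_slide [([310.3, 243.0], 0.75)]
filter_knob [([329.1, 247.0], 0.78)]
filter_notch [([312.3, 254.5], 0.57)]
filter_stop_mid [([297.1, 230.4], 0.64)]
top [[-0.015, -0.983, 0.181, 303.064], [-1.0, 0.016, 0.001, -24.524], [-0.004, -0.181, -0.983, 1204.898], [0.0, 0.0, 0.0, 1.0]] [[437.3, 0.0, 315.8], [0.0, 437.3, 204.5], [0.0, 0.0, 1.0]]
viewer [([321.4, 181.8], 0.7), ([293.9, 168.2], 0.26)]
push_plate [([375.8, 175.8], 0.91)]
carriage_notch [([362.7, 163.2], 0.63)]
carriage_stop_mid [([345.2, 162.9], 0.56), ([200.6, 286.7], 0.17)]
filter_slide [([290.2, 178.3], 0.68)]
filter_knob [([251.1, 175.1], 0.83)]
filter_notch [([264.2, 164.0], 0.95)]
filter_stop_mid []
```

View pics/scene0.png

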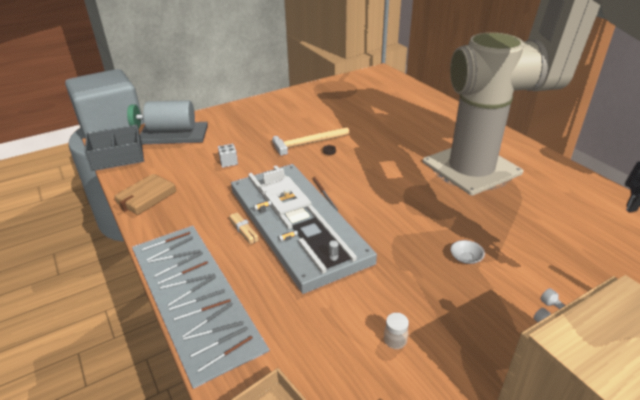

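View pics/top0.png

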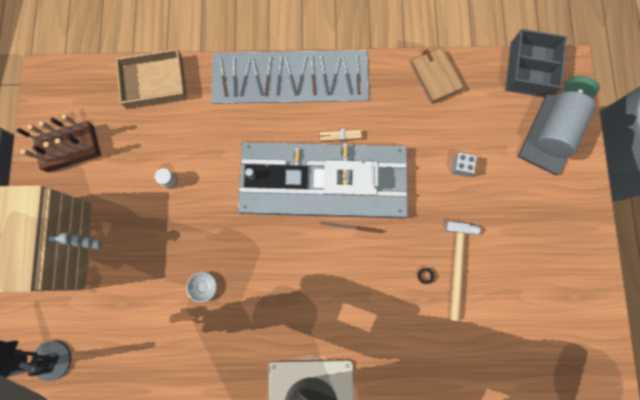

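The scene shows the grey light box about 240–408 px wide in the top view. The carriage plate is at (376,176), the plungers are at (297,152) and (346,151), and the knob is at (250,173). Next I work out positions.

```bash
cat >> h.py <<'E'
def ray(cal,px,z):
    K=cal['mtx'];T=cal['cam_to_world']
    d=T[:3,:3]@np.linalg.inv(K)@np.array([px[0],px[1],1.]); o=T[:3,3]
    return o+d*(z-o[2])/d[2]
E
python3 - <<'E'
from h import *
for n,L in {'top':dict(viewer=((321.4,181.8),0),plate=((375.8,175.8),73),cn=((362.7,163.2),52),cs=((345.2,162.9),52),fs=((290.2,178.3),0),knob=((251.1,175.1),66),fn=((264.2,164),39),plA=((297,152),64),plB=((346,151),64)),
 'scene':dict(viewer=((298,221.9),0),plate=((273.9,175.4),73),cn=((264.7,190.9),52),cs=((269.7,199.5),52),fs=((310.3,243),0),knob=((329.1,247),66),fn=((312.3,254.5),39),fst=((297.1,230.4),39))}.items():
    c=r.get_calibration(n)
    for k,(p,z) in L.items(): print(n,k,np.round(ray(c,p,z),1))
# yaw: fit edges of box in top depth
d=np.load('top0.npy');c=r.get_calibration('top')
v,u=np.mgrid[:400,:640]
P=np.stack([(u-c['mtx'][0,2])/c['mtx'][0,0]*d,(v-c['mtx'][1,2])/c['mtx'][1,1]*d,d,np.ones_like(d)],-1)@c['cam_to_world'].T
z=P[...,2]
roi=np.zeros_like(d,bool);roi[135:225,232:416]=1
m=roi&(z>25)&(z<45)&(d>0)
pts=P[m][:,:2].astype(np.float32); print(m.sum(), z[m].mean())
m2=roi&(z>25)&(d>0)
mm=cv2.morphologyEx(m2.astype(np.uint8),cv2.MORPH_OPEN,np.ones((5,5)))
pts=P[mm>0][:,:2].astype(np.float32)
print(cv2.minAreaRect(pts))
k=roi&(z>62)&(d>0)
n,lab,st,ce=cv2.connectedComponentsWithStats(k.astype(np.uint8))
for i in range(1,n): print(st[i],P[lab==i].mean(0)[:3].round(1),P[lab==i][:,2].max())
E
```

```text
top viewer [590.1 -39.6   0. ]
top plate [ 586.7 -183.8   73. ]
top cn [ 627.9 -152.4   52. ]
top cs [ 629.6 -104.8   52. ]
top fs [601.7  48.6   0. ]
top knob [595.9 149.5  66. ]
top fn [633.8 117.8  39. ]
top plA [658.9  26.   64. ]
top plB [ 659.5 -107.    64. ]
scene viewer [583.9 -47.2   0. ]
scene plate [ 582.5 -181.6   73. ]
scene cn [ 625.2 -155.9   52. ]
scene cs [ 631.1 -113.    52. ]
scene fs [598.3  43.6   0. ]
scene knob [603.8 144.   66. ]
scene fn [635.5 119.8  39. ]
scene fst [623.6  23.9  39. ]
9130 36.80446412526891
((591.9507446289062, -42.29344177246094), (460.96087646484375, 201.57435607910156), 87.57073211669922)
[345 144   2   1   2] [ 679.9 -106.3   62.3] 62.37709036895262
[344 149   2   2   2] [ 664.  -103.1   63.5] 64.52819176179537
[343 155   1   1   1] [648.5 -98.6  63.7] 63.65627354289086
[344 158   1   1   1] [ 640.3 -101.2   62.7] 62.687080535164796
[344 161   1   1   1] [ 631.6 -100.9   63.7] 63.69716238424439
[359 163   1   1   1] [ 625.8 -141.4   62.1] 62.05291557694977
[330 164   1   1   1] [624.1 -62.9  62.8] 62.75245795839169
[352 164   1   1   1]
[... 400 characters left out ...]
.8845013039188
[372 173   1   1   1] [ 597.4 -175.4   62.2] 62.20341087583961
[325 175   1   1   1] [593.7 -48.8  62.8] 62.84580415521327
[369 178   1   1   1] [ 583.7 -166.8   62.2] 62.15407925297745
[324 185   1   1   1] [566.3 -45.6  62.3] 62.323658241544535
[343 184   1   1   1] [568.3 -96.6  62.2] 62.168921320917434
[346 185   1   1   1] [ 565.3 -104.5   62.8] 62.75909993669279
[370 185   2   2   2] [ 563.  -170.    62.2] 62.207932597218814
[338 188   1   1   1] [557.6 -82.9  62. ] 62.015903759270714
[345 189   1   1   1] [ 554.4 -101.5   62.5] 62.461264925735804
[362 190   1   1   1] [ 551.  -146.9   62.4] 62.35658000381886
[366 192   2   2   2] [ 543.9 -158.6   62.7] 63.31093983336041
```

```bash
python3 -m crank '[[[-0.02,-0.02,0,0,0,0.05],[-0.055,-0.056,0,0,0,0.13],[-0.09,-0.092,0,0,0,0.2],[-0.125,-0.128,0,0,0,0.28],[-0.16,-0.164,0,0,0,0.36],[-0.195,-0.2,0,0,0,0.44],[-0.23,-0.236,0,0,0,0.52],[-0.265,-0.272,0,0,0,0.6],[-0.30,-0.308,0,0,0,0.68],[-0.32,-0.33,0,0,0,0.75]]]' 0.0
cat >> h.py <<'E'
from scipy.spatial.transform import Rotation as Ro
YAW=-2.4
def vf(): 
    a=np.deg2rad(YAW); return np.array([np.cos(a),np.sin(a),0]),np.array([-np.sin(a),np.cos(a),0])
def delta(target,yaw=90+YAW):
    s=r.sense(); R=Ro.from_euler('xyz',s['tcp_rot'],degrees=True)
    T=Ro.from_euler('xyz',[180,0,yaw],degrees=True)
    return np.round(R.inv().apply(np.array(target)-s['tool_pos'])/1000,4), np.round((R.inv()*T).as_rotvec(),4)
E
python3 -c "
from h import *
print(r.sense()['tool_pos'],delta([583,-225,230]))"
```

```text
time: 2.15
tool_pos: [385.8, 162.7, 231.6]
tcp_rot: [180.0, 0.0, 119.8]
ft_force: [-0.4, 0.1, 0.3]
finger_gap: 85.4
[385.7887352  162.65564439 231.58385247] (array([-0.4344, -0.0214,  0.0018]), array([9.000e-04, 3.000e-04, 5.617e-01]))
```

```bash
python3 -m crank '[[[-0.025,-0.001,0,0,0,0.03],[-0.07,-0.003,0,0,0,0.09],[-0.12,-0.006,0,0,0,0.15],[-0.17,-0.008,0,0,0,0.22],[-0.22,-0.01,0,0,0,0.28],[-0.27,-0.013,0,0,0,0.35],[-0.32,-0.016,0,0,0,0.42],[-0.37,-0.018,0,0,0,0.48],[-0.415,-0.02,0,0,0,0.54],[-0.434,-0.021,0,0,0,0.562]]]' 1.0
python3 - <<'E'
from h import *
c=r.get_calibration('wrist'); p,d=snap('wrist','w1.png'); np.save('w1.npy',d)
print(r.sense()['tool_pos'])
for t,z in dict(push_plate=73,carriage_notch=52,carriage_stop_mid=52).items():
    print(t,[(np.round(x['pixel'],1).tolist(),round(x['conf'],2),ray(c,x['pixel'],z).round(1)) for x in r.landmark_of(t,'wrist')[:2]])
E
```

```text
time: 3.4
tool_pos: [583.6, -226.9, 231.3]
tcp_rot: [180.0, 0.0, 87.4]
ft_force: [1.0, 1.1, 0.0]
finger_gap: 0.2
[ 583.77895209 -227.99510032  231.19470829]
push_plate [([315.8, 144.4], 0.76, array([ 581.8, -187.2,   73. ]))]
carriage_notch [([358.7, 103.6], 0.77, array([ 626. , -151.3,   52. ]))]
carriage_stop_mid [([365.9, 51.7], 0.94, array([ 633.2, -104.6,   52. ]))]
```

View pics/w1.png

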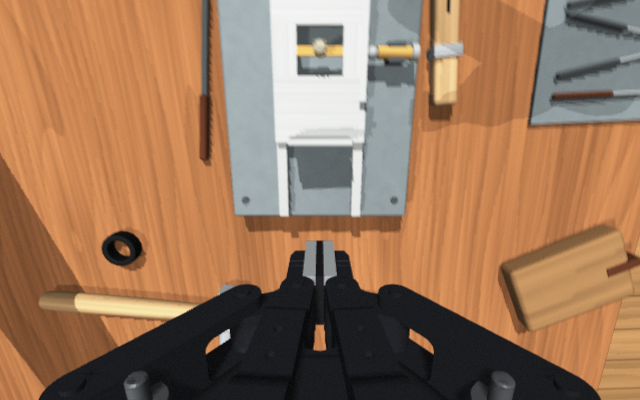

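The wrist picture shows the plate's top edge at (320,141), the carriage notch at (362,104) and the plunger at (410,50). That leaves about 47 mm to travel. I'll descend behind the plate.

```bash
python3 -m crank '[[[0,-0.001,0.025,0,0,0],[0,-0.001,0.065,0,0,0],[0,-0.001,0.105,0,0,0],[0,-0.001,0.14,0,0,0],[0,-0.001,0.16,0,0,0],[0,-0.001,0.166,0,0,0],[0,-0.001,0.166,0,0,0]]]'
python3 -c "
from h import *
print(r.sense()['tool_pos'],r.sense()['ft_force'],delta([583,-200,64]))"
```

```text
time: 4.47
tool_pos: [582.5, -224.1, 66.5]
tcp_rot: [179.9, -0.0, 87.6]
ft_force: [0.7, -0.7, 0.3]
finger_gap: -0.3
[ 582.51401589 -224.07045786   66.46819599] [ 0.66067332 -0.65098686  0.31434279] (array([ 0.0241, -0.0005,  0.0025]), array([ 0.0014, -0.0001,  0.0002]))
```

```bash
python3 -m crank '[[[0.01,0,0.002,0,0,0],[0.018,0,0.002,0,0,0],[0.022,0,0.002,0,0,0],[0.026,0,0.002,0,0,0],[0.03,0,0.002,0,0,0],[0.034,0,0.002,0,0,0],[0.038,0,0.002,0,0,0],[0.042,0,0.002,0,0,0]]]'
python3 - <<'E'
from h import *
c=r.get_calibration('wrist'); p,d=snap('wrist','w2.png')
print(r.sense()['tool_pos'],r.sense()['ft_force'])
for t,z in dict(push_plate=73,carriage_notch=52,carriage_stop_mid=52).items():
    print(t,[(np.round(x['pixel'],1).tolist(),round(x['conf'],2),ray(c,x['pixel'],z).round(1)) for x in r.landmark_of(t,'wrist')[:2]])
E
```

```text
time: 5.48
tool_pos: [584.3, -183.6, 64.7]
tcp_rot: [179.9, 0.1, 87.6]
ft_force: [-0.1, -7.0, -1.0]
finger_gap: 0.0
[ 584.3259992  -182.71035557   64.64144149] [ 0.77557796 -0.2259779  -0.13422513]
push_plate [([321.0, 245.9], 0.77, array([ 585.3, -173.6,   73. ]))]
carriage_notch [([405.9, 164.2], 0.86, array([ 629.6, -140.3,   52. ]))]
carriage_stop_mid [([414.6, 84.5], 0.67, array([ 632.2, -102.7,   52. ]))]
```

View pics/w2.png

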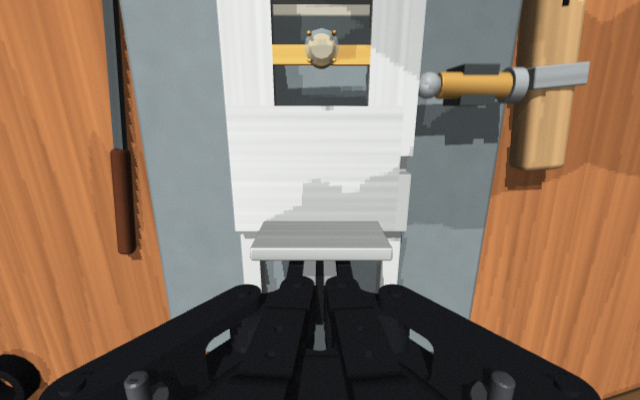

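The notch is at (405,164) and the ball at (429,84), about 37.5 mm to go. I'll push 30 mm and then creep.

```bash
python3 -m crank '[[[0.003,0,0,0,0,0],[0.006,0,0,0,0,0],[0.01,0,0,0,0,0],[0.014,0,0,0,0,0],[0.018,0,0,0,0,0],[0.022,0,0,0,0,0],[0.025,0,0,0,0,0],[0.028,0,0,0,0,0],[0.030,0,0,0,0,0],[0.030,0,0,0,0,0]]]'
cat > m.py <<'E'
from h import *
import sys
c=r.get_calibration('wrist'); p,d=snap('wrist',sys.argv[1])
s=r.sense();print(s['tool_pos'].round(1) if hasattr(s['tool_pos'],'round') else s['tool_pos'],s['ft_force'])
Z=dict(push_plate=73,carriage_notch=52,carriage_stop_mid=52,filter_knob=66,filter_notch=39,filter_stop_mid=39)
Q={}
for t in sys.argv[2:]:
    L=r.landmark_of(t,'wrist')[:2]
    if L: Q[t]=ray(c,L[0]['pixel'],Z[t])
    print(t,[(np.round(x['pixel'],1).tolist(),round(x['conf'],2),ray(c,x['pixel'],Z[t]).round(1)) for x in L])
for a in ['carriage','filter']:
    if a+'_notch' in Q and a+'_stop_mid' in Q: print(a,'stop-notch along y',((Q[a+'_stop_mid']-Q[a+'_notch'])@vf()[1]).round(1))
E
python3 m.py w3.png carriage_notch carriage_stop_mid push_plate
```

```text
time: 6.92
tool_pos: [585.5, -152.0, 64.5]
tcp_rot: [179.9, -0.0, 87.6]
ft_force: [-0.0, -1.2, -0.6]
finger_gap: -0.3
[ 585.5 -151.9   64.4] [-0.21219578 -1.62927205  0.49913934]
carriage_notch [([408.6, 161.5], 0.85, array([ 632.1, -107.3,   52. ]))]
carriage_stop_mid [([412.0, 154.2], 0.56, array([ 633.6, -103.7,   52. ])), ([411.1, 160.9], 0.15, array([ 633.3, -107. ,   52. ]))]
push_plate [([316.7, 243.2], 0.66, array([ 584.6, -140.4,   73. ]))]
carriage stop-notch along y 3.7
```

View pics/w3.png

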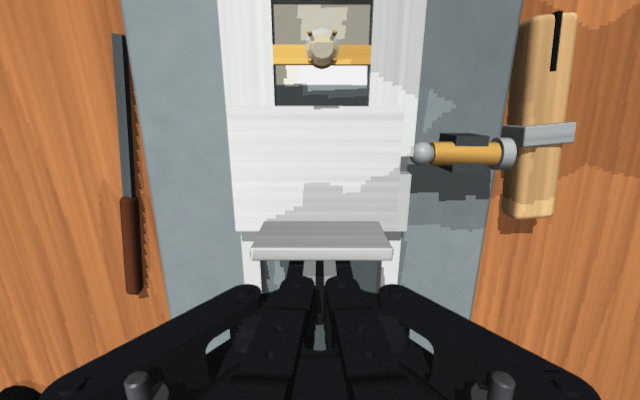

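The notch is at about (407,162) and the ball at (423,153), so about 4 mm remain. I'll creep.

```bash
for i in 1 ; do python3 -m crank '[[[0.001,0,0,0,0,0],[0.002,0,0,0,0,0],[0.002,0,0,0,0,0]]]'; done; python3 -m crank '[[[0.001,0,0,0,0,0],[0.001,0,0,0,0,0]]]'; python3 m.py w4.png carriage_notch carriage_stop_mid push_plate
```

```text
time: 7.5
tool_pos: [585.7, -149.4, 64.5]
tcp_rot: [179.9, -0.1, 87.6]
ft_force: [0.1, 0.1, 0.0]
finger_gap: 0.1
time: 7.75
tool_pos: [585.6, -147.9, 64.3]
tcp_rot: [179.9, -0.1, 87.6]
ft_force: [-0.0, 1.2, -0.6]
finger_gap: -0.1
[ 585.6 -148.    64.3] [-0.29332946  0.16834567 -0.5791802 ]
carriage_notch [([410.0, 159.3], 0.9, array([ 632.8, -102.1,   52. ]))]
carriage_stop_mid [([406.8, 163.0], 0.86, array([ 631.2, -103.9,   52. ]))]
push_plate [([318.6, 243.0], 0.86, array([ 585.6, -136.3,   73. ]))]
carriage stop-notch along y -1.9
```

View pics/w4.png

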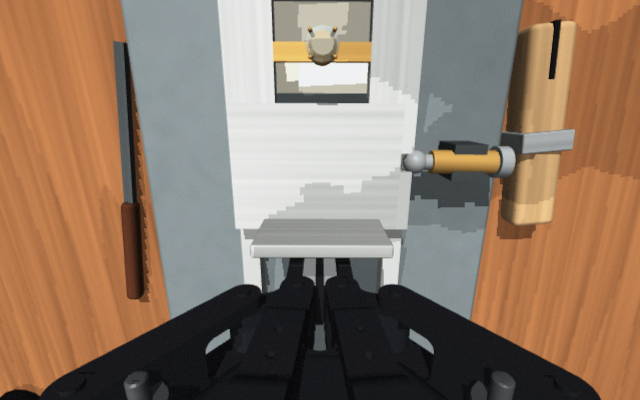

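The ball at (413,160) has sprung out into the notch, and the force dropped to about 0 as the carriage pulled ahead. I'll back off, lift and check from above.

```bash
python3 -m crank '[[[-0.006,0,0,0,0,0],[-0.014,0,0,0,0,0],[-0.016,0,-0.02,0,0,0],[-0.016,0,-0.06,0,0,0],[-0.005,0,-0.1,0,0,0],[0.02,0,-0.12,0,0,0],[0.03,0,-0.12,0,0,0],[0.03,0,-0.12,0,0,0]]]' 0.35; python3 m.py w5.png carriage_notch carriage_stop_mid push_plate filter_knob
```

```text
time: 8.95
tool_pos: [586.4, -118.0, 184.0]
tcp_rot: [180.0, -0.1, 87.7]
ft_force: [0.4, -0.2, -0.3]
finger_gap: 55.3
[ 586.  -118.4  183.2] [ 0.38583511  0.59042211 -0.01288534]
carriage_notch [([367.2, 173.6], 0.67, array([ 630.1, -103.3,   52. ]))]
carriage_stop_mid [([322.7, 104.0], 0.66, array([592.2, -41.8,  52. ])), ([371.6, 173.1], 0.64, array([ 634., -103.,   52.]))]
push_plate [([319.7, 217.5], 0.93, array([ 585.9, -136. ,   73. ]))]
filter_knob []
carriage stop-notch along y 59.8
```

View pics/w5.png

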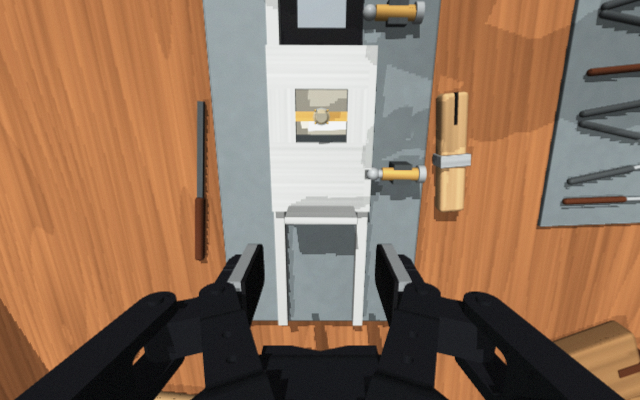

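The carriage ball is seated: notch y is -103.3 and stop y is -103.0. Next, move over the knob.

```bash
python3 -c "
from h import *
print(delta([598,135,184]))"; python3 -m crank '[[[0.02,0,0,0,0,0],[0.06,0,0,0,0,0],[0.11,0.001,0,0,0,0],[0.16,0.001,0,0,0,0],[0.2,0.001,0,0,0,0],[0.235,0.001,0,0,0,0],[0.25,0.001,0,0,0,0],[0.253,0.001,0,0,0,0],[0.253,0.001,0,0,0,0]]]' 0.42;  python3 m.py w6.png filter_knob filter_notch filter_stop_mid;  python3 -c "
from h import *
for x in r.look_for('filter_knob','wrist'): print(x)"
```

```text
(array([ 0.2542,  0.0013, -0.0004]), array([-0.0009, -0.0017, -0.0003]))
time: 10.32
tool_pos: [597.7, 133.1, 183.4]
tcp_rot: [-179.9, -0.1, 87.6]
ft_force: [-0.1, 0.4, -0.0]
finger_gap: 49.5
[597.8 132.7 183.5] [-0.24731637 -0.52933725 -0.47768592]
filter_knob [([320.4, 170.7], 0.95, array([599.2, 154.9,  66. ]))]
filter_notch [([353.6, 204.1], 0.66, array([629.9, 115.6,  39. ]))]
filter_stop_mid [([350.2, 285.2], 0.47, array([625.3,  26.5,  39. ]))]
filter stop-notch along y -89.3
{'extent': [284.2, 141.5, 362.1, 311.2], 'conf': 0.59}
```

View pics/w6.png

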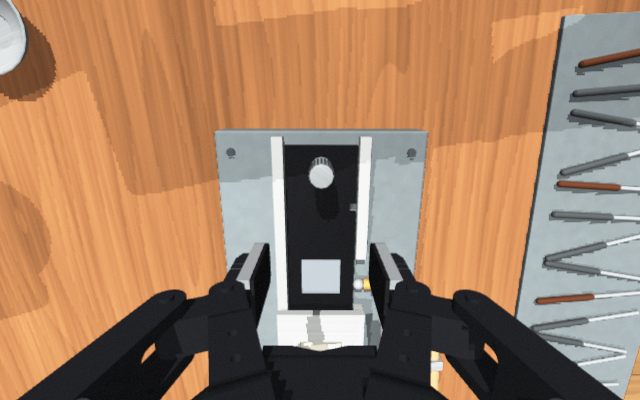

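The picture shows the knob top at (320,176), the filter notch at (353,206) and the plunger ball at (358,284). Next I descend around the knob and grip it.

```bash
python3 -c "
from h import *
c=r.get_calibration('wrist');print(ray(c,(320.5,176),86),ray(c,(358,284),39))"; python3 -m crank '[[[0.015,0.0005,0,0,0,0],[0.021,0.0005,0.01,0,0,0],[0.021,0.0005,0.04,0,0,0],[0.021,0.0005,0.08,0,0,0],[0.021,0.0005,0.11,0,0,0],[0.021,0.0005,0.126,0,0,0],[0.021,0.0005,0.13,0,0,0],[0.021,0.0005,0.13,0,0,0]]]' 0.42;  python3 m.py w7.png filter_knob
```

```text
[599.40235    154.26621318  86.        ] [633.6614305   27.25252545  39.        ]
time: 11.58
tool_pos: [599.8, 154.3, 54.5]
tcp_rot: [180.0, -0.1, 87.5]
ft_force: [-0.5, 0.3, 0.6]
finger_gap: 49.8
[600.2 154.3  55.1] [-0.61583859 -0.07934572  1.25905392]
filter_knob [([318.2, 267.0], 0.94, array([599.1, 154.9,  66. ]))]
```

View pics/w7.png

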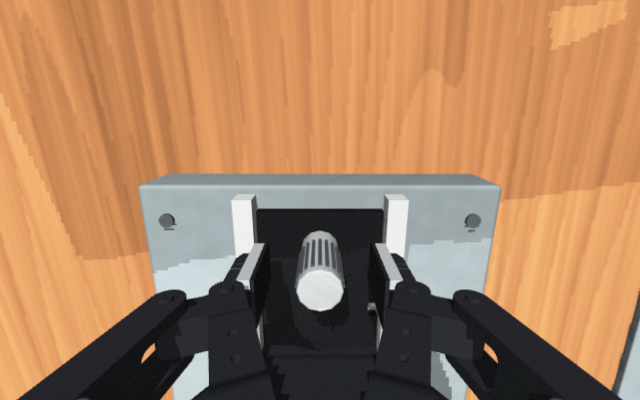

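The knob at (320,290) is centred between the pads. Closing on it.

```bash
python3 -m crank '[[[0,0,0,0,0,0],[0,0,0,0,0,0],[0,0,0,0,0,0],[0,0,0,0,0,0],[0,0,0,0,0,0],[0,0,0,0,0,0]]]' 1.0 40;  python3 m.py w8.png filter_knob filter_notch
```

```text
time: 12.42
tool_pos: [600.0, 154.7, 56.8]
tcp_rot: [179.9, -0.2, 87.5]
ft_force: [-8.4, 0.7, 9.2]
finger_gap: 18.9
[600.  154.7  56.8] [-7.66538675  0.2625086  10.53039968]
filter_knob [([315.1, 267.1], 0.76, array([597.8, 154.2,  66. ]))]
filter_notch []
```

View pics/w8.png

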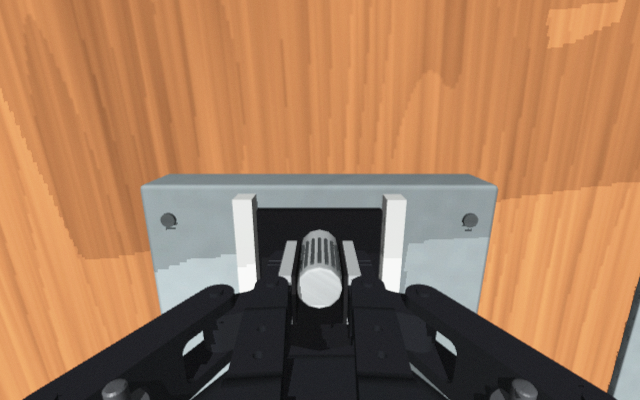

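```bash
python3 -m crank '[[[0,-0.001,0,0,0,0],[-0.003,-0.001,0,0,0,0],[-0.007,-0.001,0,0,0,0],[-0.012,-0.001,0,0,0,0],[-0.018,-0.001,0,0,0,0],[-0.024,-0.001,0,0,0,0],[-0.03,-0.001,0,0,0,0],[-0.035,-0.001,0,0,0,0],[-0.038,-0.001,0,0,0,0],[-0.04,-0.001,0,0,0,0]]]';  python3 m.py w9.png filter_knob filter_notch filter_stop_mid
```

```text
time: 13.82
tool_pos: [598.0, 116.0, 57.0]
tcp_rot: [179.8, -0.3, 87.5]
ft_force: [3.6, 5.0, -2.7]
finger_gap: 18.6
[598.  115.5  57. ] [ 2.70237678  1.49065268 -1.85660787]
filter_knob [([317.3, 267.8], 0.77, array([596.8, 114.8,  66. ]))]
filter_notch []
filter_stop_mid []
```

View pics/w9.png

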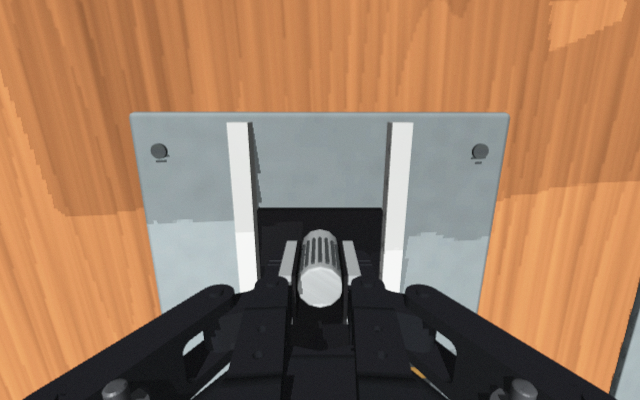

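The slide travels with the knob. Advance another 38 mm.

```bash
python3 -m crank '[[[-0.003,0,0,0,0,0],[-0.007,0,0,0,0,0],[-0.012,0,0,0,0,0],[-0.018,0,0,0,0,0],[-0.024,0,0,0,0,0],[-0.03,0,0,0,0,0],[-0.034,0,0,0,0,0],[-0.036,0,0,0,0,0],[-0.038,0,0,0,0,0],[-0.038,0,0,0,0,0]]]';  python3 - <<'E'
from h import *
for n in ['top','scene']:
    c=r.get_calibration(n); p,d=snap(n,n+'1.png')
    for t,z in dict(filter_knob=66,filter_notch=39,filter_stop_mid=39,carriage_notch=52,carriage_stop_mid=52).items():
        print(n,t,[(np.round(x['pixel'],1).tolist(),round(x['conf'],2),ray(c,x['pixel'],z).round(1)) for x in r.landmark_of(t,n)[:2]])
p=cv2.imread('pics/scene1.png'); cv2.imwrite('pics/scene1c.png',cv2.resize(p[140:300,220:420],None,fx=4,fy=3.75,interpolation=cv2.INTER_CUBIC))
print(r.sense()['tool_pos'],r.sense()['ft_force'])
E
```

```text
time: 15.28
tool_pos: [596.3, 77.3, 57.0]
tcp_rot: [179.8, -0.2, 87.5]
ft_force: [1.9, 2.4, -1.4]
finger_gap: 19.0
top filter_knob [([276.6, 180.1], 0.7, array([581. ,  81.1,  66. ]))]
top filter_notch [([292.4, 163.7], 0.76, array([633.4,  40. ,  39. ]))]
top filter_stop_mid [([318.3, 180.6], 0.54, array([584.3, -30.7,  39. ]))]
top carriage_notch [([346.7, 160.6], 0.75, array([ 636., -109.,   52.]))]
top carriage_stop_mid [([346.7, 162.6], 0.63, array([ 630.3, -108.9,   52. ])), ([172.5, 180.2], 0.3, array([588.8, 364.8,  52. ]))]
scene filter_knob [([312.3, 226.3], 0.94, array([599.1,  58.8,  66. ]))]
scene filter_notch [([395.7, 339.2], 0.61, array([618.5, 414. ,  39. ])), ([299.9, 233.1], 0.58, array([622.7,  36.7,  39. ]))]
scene filter_stop_mid [([298.0, 230.8], 0.43, array([622.4,  26.4,  39. ]))]
scene carriage_notch [([270.7, 197.6], 0.95, array([ 625. , -119.3,   52. ])), ([298.5, 233.0], 0.6, array([632.3,  48.2,  52. ]))]
scene carriage_stop_mid [([272.0, 203.9], 0.53, array([634.5, -92.2,  52. ]))]
[596.29482184  77.17504641  56.9525546 ] [ 0.33377849  2.73745945 -0.1402998 ]
```

View pics/scene1c.png

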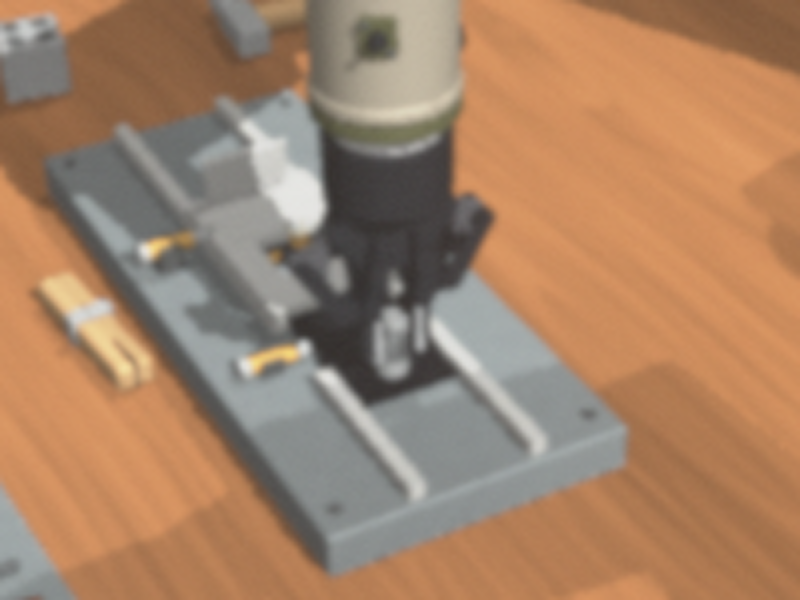

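About 10 mm remain, with a steady drag of about 2.7 N. I'll creep with force readings.

```bash
python3 -m crank '[[[-0.001,0,0,0,0,0],[-0.002,0,0,0,0,0],[-0.003,0,0,0,0,0],[-0.004,0,0,0,0,0],[-0.004,0,0,0,0,0]]]'; python3 -m crank '[[[-0.001,0,0,0,0,0],[-0.001,0,0,0,0,0]]]';python3 -m crank '[[[-0.001,0,0,0,0,0],[-0.001,0,0,0,0,0]]]'
```

```text
time: 16.5
tool_pos: [596.1, 72.3, 56.9]
tcp_rot: [179.8, -0.1, 87.5]
ft_force: [1.3, -1.2, 0.8]
finger_gap: 18.8
time: 16.75
tool_pos: [596.1, 71.0, 57.0]
tcp_rot: [179.8, -0.1, 87.5]
ft_force: [1.1, -1.2, -0.0]
finger_gap: 18.9
time: 17.0
tool_pos: [596.0, 70.6, 57.0]
tcp_rot: [179.8, -0.2, 87.5]
ft_force: [1.4, 5.4, -0.0]
finger_gap: 18.8
```

```bash
python3 -m crank '[[[0,0,0,0,0,0]]]'
python3 - <<'E'
from h import *
c=r.get_calibration('scene'); p,d=snap('scene','scene2.png')
for t,z in dict(filter_knob=66,filter_notch=39,filter_stop_mid=39).items():
    print(t,[(np.round(x['pixel'],1).tolist(),round(x['conf'],2),ray(c,x['pixel'],z).round(1)) for x in r.landmark_of(t,'scene')[:2]])
q=cv2.imread('pics/scene1.png');
f=lambda p:cv2.resize(p[205:255,265:345],None,fx=7,fy=5.8,interpolation=cv2.INTER_CUBIC)
cv2.imwrite('pics/scene2c.png',np.vstack([f(q),f(p)]))
print(r.sense()['tool_pos'],r.sense()['ft_force'])
E
```

```text
time: 17.12
tool_pos: [596.0, 70.7, 57.0]
tcp_rot: [179.8, -0.2, 87.5]
ft_force: [1.7, 0.5, 0.0]
finger_gap: 18.9
filter_knob [([315.4, 229.7], 0.92, array([599.2,  73.8,  66. ]))]
filter_notch [([293.9, 232.8], 0.78, array([634.7,  27.8,  39. ]))]
filter_stop_mid [([327.6, 148.4], 0.74, array([ 350.5, -274.9,   39. ])), ([297.0, 229.8], 0.45, array([622.7,  21.7,  39. ]))]
[596.05969512  70.68778625  56.97162208] [1.26145359 1.66106551 0.34752577]
```

View pics/scene2c.png

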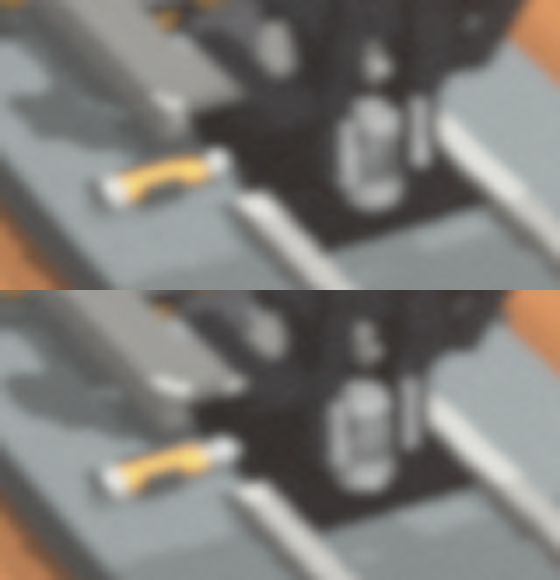

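In the lower crop the filter's ball at about (230,450) has moved roughly 4 mm toward the slide. It was at (215,160) in the upper crop. I'll probe gently to find the centre of the notch.

```bash
python3 -m crank '[[[-0.001,0,0,0,0,0],[-0.001,0,0,0,0,0],[-0.001,0,0,0,0,0]]]'; python3 -c "
from h import *
for i in range(3): print(r.sense()['tool_pos'],r.sense()['ft_force']); r.snapshot('wrist')"
```

```text
time: 17.7
tool_pos: [596.0, 70.4, 57.0]
tcp_rot: [179.8, -0.2, 87.5]
ft_force: [2.0, 6.2, -0.0]
finger_gap: 18.7
[596.02832536  70.4247836   56.96919853] [ 1.97568710e+00  6.19793574e+00 -9.13328473e-04]
[596.0200247   70.41701158  56.95266686] [ 0.3675431   6.38337778 -1.3045956 ]
[596.02821889  70.42993019  56.96172624] [ 0.94323768  6.36214158 -0.17345791]
```

```bash
python3 -m crank '[[[0.001,0,0,0,0,0],[0.001,0,0,0,0,0],[0.001,0,0,0,0,0]]]'; python3 -m crank '[[[0.001,0,0,0,0,0],[0.001,0,0,0,0,0],[0.001,0,0,0,0,0]]]'
```

```text
time: 18.23
tool_pos: [596.1, 71.0, 57.0]
tcp_rot: [179.8, -0.2, 87.5]
ft_force: [1.0, -1.4, 0.3]
finger_gap: 18.5
time: 18.6
tool_pos: [596.1, 71.3, 56.9]
tcp_rot: [179.8, -0.1, 87.5]
ft_force: [1.0, -4.8, 1.7]
finger_gap: 18.6
```

Resistance is symmetric: +6.3 N at y 70.4 and -4.8 N at y 71.3. The slide is seated, centred near y 70.85. I'll relax there and verify.

```bash
python3 -m crank '[[[-0.0005,0,0,0,0,0],[-0.0005,0,0,0,0,0],[-0.0005,0,0,0,0,0],[-0.0005,0,0,0,0,0]]]'
python3 - <<'E'
from h import *
p,_=snap('scene','scene3.png')
print([ (x['pixel'],x['conf']) for t in ['carriage_notch','filter_notch'] for x in r.landmark_of(t,'scene')[:1]])
cv2.imwrite('pics/scene3c.png',cv2.resize(p[165:255,245:365],None,fx=6.5,fy=6.5,interpolation=cv2.INTER_CUBIC))
snap('top','top3.png')
print(r.sense()['tool_pos'],r.sense()['ft_force'],r.sense()['finger_gap'])
E
```

```text
time: 19.1
tool_pos: [596.1, 71.0, 57.0]
tcp_rot: [179.8, -0.2, 87.5]
ft_force: [0.4, -1.1, 1.5]
finger_gap: 18.3
[([270.4, 199.5], 0.56), ([298.8, 236.0], 0.69)]
[596.10096805  70.98591252  56.94041433] [0.63032703 0.29553621 0.25967085] 18.577814018703315
```

View pics/scene3c.png

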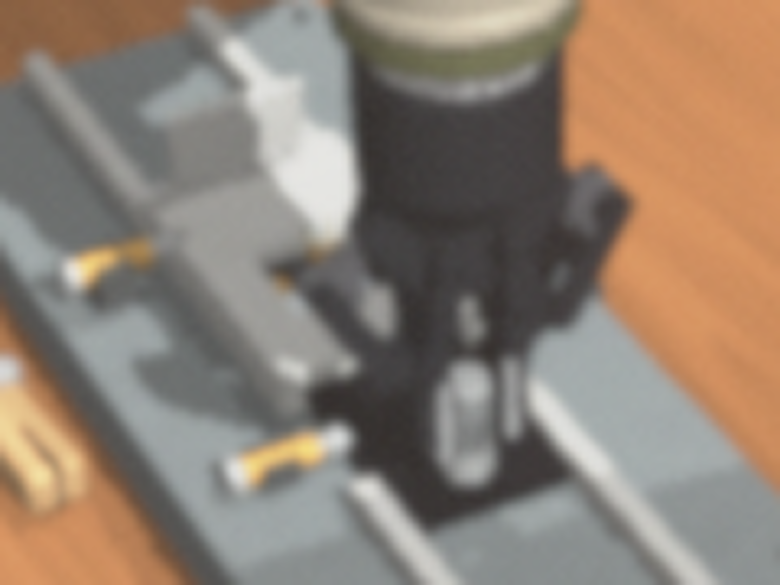

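View pics/top3.png

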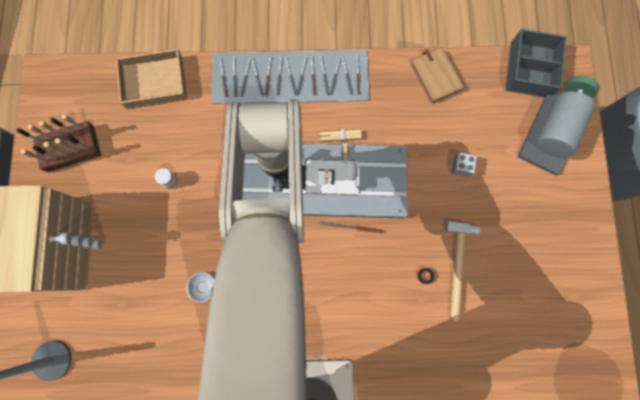

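```bash
python3 -c "
from h import *
print(r.hand_in()); s=r.sense(); print(s['time'],s['tool_pos'],s['ft_force'],s['finger_gap'])"
```

```text
the job is handed in; nothing more can be done
None
the job is handed in; nothing more can be done
```

The job is handed in: both balls look seated in their notches and the gripper still holds the filter knob. The clock read about 19.3 s of the 54 s allowed. The hand-in gives no verdict, and I couldn't read the robot's state after it.

- **Carriage:** I pushed it left with the closed fingers until its ball sprang into the notch and the push force dropped to about 0. With the arm backed off, the wrist camera put the notch at y = -103.3 mm and the stop at y = -103.0 mm.
- **Filter slide:** I gripped the knob across x at 40 N and slid it about 84 mm to the right, and the picture shows its ball moved into the notch. A gentle probe met resistance both ways: +6.3 N pushing on and -4.8 N pulling back, within about 0.5 mm of centre. I finished there with the force near zero and the finger gap at about 18.6 mm.
- **Other tools:** the last top view shows them where they were, though the arm hides part of the bench.

**Checks that disagreed:**
- The first camera estimate put the filter stop about 4 mm farther right than where the ball dropped in. I put this down to the height I assumed for the ball. I trusted the force probe and the picture instead.
- The carriage stop detector once gave a false point in the middle of the carriage; I used its second result.
- The carriage notch was only partly visible at the end because the arm was in the way. Its seating rests on the earlier wrist picture; the final scene and top views show nothing out of place.

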